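Hold the green reference cell in the photometer's light path

ROBOT

A 6-joint arm with a two-finger parallel gripper is mounted at the origin on a cart in front of the work surface, level with it; the furniture and walls round the work are solid. World frame = base frame: x ahead of the robot, y to its left, z up, the work surface at z = 0. Lengths are in m, angles in degrees, forces in N, time in s.
With the tool pointing down it reaches from about 0.325 to 0.85 m from the base axis. Payload 15.5 kg.
Tool frame: the origin (TCP) lies midway between the tips of the shut fingers; the grasp point (between the pads) lies 19 mm behind it; z points along the fingers, y is the line along which they close (so a half turn about z gives the same grasp; the last joint's range is limited). The gripper opens to 91 mm and grips with 3 to 60 N. Pads are 32 mm wide; open, the fingers measure 118 mm over their backs; the gripper's body (76 mm by 178 mm) begins 60 mm behind the grasp point.
Start: joints at [-76.69, 28.281, 77.091, -0, 74.628, -5.472], TCP at [0.201, -0.592, 0.214] pointing down, gripper open.
Joint ranges: [-166.48, 166.48], [-47.26, 123.95], [12.59, 153.08], [-70.14, 250.14], [6.76, 159.57], [-176.63, 176.63]. Speed limits (degrees/s): [108.29, 108.29, 147.25, 172.46, 172.46, 172.46].

INTERFACE

Orientations are given as a 3x3 rotation matrix whose columns are the frame's x, y, z axes.
In Python, from bench import ctrl gives the robot as it stands. The module is installed in compiled form; this text tells all that it offers. Calls block until the motion is done:
- ctrl.goto(position, orientation): joint-space move of the TCP to a pose.
- ctrl.move_l(position, vel=0.15, ori=None, contact_N=None): straight line of the TCP; ori=None keeps the orientation; vel is the mean speed in m/s. With contact_N (N) it stops when the force on the tool has changed by that much, and returns True; else False.
- ctrl.movej(angles): joint-space move.
- ctrl.command_gripper(opening): opening from 0.0 (shut) to 1.0 (fully open); the grip force is fixed at half the most; returns when the fingers have stopped.
- ctrl.sleep(seconds).
- ctrl.ik(position, orientation): joint angles nearest the present ones, or None.
- ctrl.read_camera(name): name is "scene" or "top"; returns the picture (384x512x3 uint8, blue, green, red); there is no depth.
- ctrl.camera_params(name): a dict with "fx", "fy", "cx", "cy" (pixels), "pose" (4x4, takes a point from camera to world coordinates). Camera axes: x right, y up, looking along -z (the intrinsics and any distortion apply to the point x, -y, -z); pixel columns grow to the right and rows downward; lengths in m; the calibration is good to about 2 mm. A picture is of the moment at which its call begins. camera_params takes no time and is no camera call.
A pose or a line that the arm cannot do raises ctrl.MotionError and nothing moves.
- ctrl.sign_off(): hands the job in; it is judged then, once.
Readings, each from a call of its own:
- ctrl.current_t(): time.
- ctrl.current_q(): joint angles.
- ctrl.current_dq(): joint speeds.
- ctrl.current_effort(): joint torques, N m.
- ctrl.current_tool_pos(): TCP position.
- ctrl.current_eef_rot(): TCP orientation.
- ctrl.current_contact_force(): force on the tool from outside, world axes, zero at the start.
- ctrl.current_wrist_torque(): the same for the moment, N m.
- ctrl.current_grip_width(): opening from 0.0 (shut) to 1.0 (fully open).
- ctrl.current_grasp_force(): force on a finger pad.
Only numpy, scipy, OpenCV 4.12 (cv2) and the standard library are available. Lean on these libraries where they do the work, as an engineer would, in place of code of your own. Each camera call takes 0.05 s, during which the arm holds its last target. There are 200 camera calls.

TASK

Pull the front door of the clear dust box all the way down, lift the green reference cell out by its two frosted faces only (fingers never on its clear faces or stopper), and with the cell in hand push the door back up until it is shut over the other cells. Then hold the green cell upright in the photometer's light path, midway between the two lens tubes, with the beam through the lower part of its clear faces and these square to the beam. Do not knock the photometer or disturb anything else, and finish still holding the cell there, motionless.

Things in the scene. Friction and masses are not known exactly. Their poses are not given: they have to be found in the camera images.
- dust_box: Clear acrylic box with a sloping door, fixed, 128 (x) by 170 mm (y); origin under its centre, x to its back (away from the robot), z up. Front sill 46 mm high, back wall 90 mm, side walls sloping from one to the other, all 4 mm thick. In it a grey block (36 x 150 mm, top 22 mm above the bench) with three square wells at x = 4, y = -45, 0, 45 mm; well floors 9 mm above the bench.
- box_door (a joint): Clear bottom-hinged door, 135 mm long, 170 wide, 4 thick, hinged on the front sill. 0 = shut, leaning back over the box, 0.33 rad above level; 1.24 rad = upright; 1.84 = fully down, leaning toward the robot 0.6 rad past upright, clear of the box. Damped, 0.18 kg: once past upright either way it sinks by itself fully down or shut (about 1 s).
- door_knob (a point): Grip point of the door's black knob, a round peg 16 mm thick standing square on the door's outer face, 95 mm up from the hinge; this point is on its axis, 28 mm from the door's underside (24 above its outer face); the peg's end is 10 mm farther. Moves with the door. Pinch it from above along the box's y, and swing it up and over toward the robot round the hinge.
- door_hinge (a point): Fixed point on the door's hinge axis (parallel to the box's y), middle of the top of the front sill, 46 mm above the bench; axes as the box's.
- door_edge (a point): Middle of the door's free edge, 135 mm from the hinge; moves with the door. Door down: it is 158 mm above the bench, 76 mm in front of the hinge. Pushed there toward the box (beside the knob, with under 10 N, e.g. with the back of a finger) the door comes up past upright and sinks shut.
- cell_green: Green sealed reference cell (cuvette), 12.5 x 12.5 x 45 mm plus a green stopper up to 51 mm, 20 g, origin at the centre of its underside, z up. Frosted (opaque white) faces look to its +x and -x, clear green faces to +y and -y. Starts upright in one of the three wells, 13 mm deep (0.75 mm play all round), its x along the box's x; the upper 32 mm stand free.
- cell_green_clear: The two clear (tinted green) faces of the green cell, not to be touched by the fingers; same origin and axes as the cell.
- cell_green_stopper: The green stopper of the green cell, 10.5 mm square, 45 to 51 mm above the cell's underside, not to be touched by the fingers; same origin and axes as the cell.
- cell_window (a point): Point on the green cell's axis, 14 mm above its underside, where the beam should pass; axes as the cell's.
- cell_amber: Amber reference cell of the same size, upright in another well; stays there.
- cell_blue: Blue reference cell of the same size, upright in another well; stays there.
- photometer: Open-beam photometer on an aluminium rail, fixed, 60 x 210 mm, origin under its centre. Its y axis is the beam direction: lamp with cooling fins at +y, detector at -y. Two black lens tubes (32 mm across) face each other with a 60 mm gap, centred on the origin; it is at most 110 mm high, and in the gap there is only the rail (21 mm high).
- light_path (a point): Point on the beam axis midway between the two lens tubes, 85 mm above the bench; axes as the photometer's (y along the beam, horizontal).
- beaker_100: Bystander: small glass beaker, 60 mm wide, 68 mm high, origin under its centre.
- waste_flask: Bystander: conical flask, 65 mm wide, 110 mm high, origin under its centre.
- lab_timer: Bystander: white lab timer lying flat, 66 x 62 x 19 mm, origin under its centre.
- marker_black: Bystander: felt marker with black cap lying flat, 130 mm long, origin under its centre.
- spatula: Bystander: thin steel spatula lying flat, 171 mm long, origin under its centre.

How it is judged (in metres and radians):
On the way, in this order (a step that is already met when the one before it is completed fails the run):
1. the door of the dust box is pulled fully down (value of joint box_door above 1.7 rad), for 0.2 s.
2. the green cell is lifted clear of its well in the fingers while the door is down (z of cell_green in the frame of dust_box above 0.025 m and contact force between the fingers and cell_green above 1 N and value of joint box_door above 1.3 rad), for 0.1 s.
3. with the green cell in hand, the door is pushed back up and shut (value of joint box_door below 0.05 rad and contact force between the fingers and cell_green above 1 N), for 0.2 s.
At the end, for the whole second after the job is handed in: Green cell held still in the fingers, upright and square to the beam within 8 degrees; its window point within 4 mm of the beam sideways, 8 mm in height, 12 mm along the beam; not touching the photometer; box door shut (under 0.05 rad); amber and blue cells in their wells (10 mm) (all of step 3 and x of cell_window in the frame of light_path between -0.004 and 0.004 m and z of cell_window in the frame of light_path between -0.008 and 0.008 m and y of cell_window in the frame of light_path between -0.012 and 0.012 m and angle between the y axis of cell_green and the y axis of light_path, either way round below 0.14 rad and angle between cell_green's own z axis and vertical below 0.14 rad and contact force between cell_green and photometer below 0.2 N and linear speed of cell_green below 0.02 m/s and distance of each of cell_amber, cell_blue from where it was at the start of the episode below 0.01 m); the arm keeps its last pose, push and grip.
It fails at once if the fingers touched a clear face or the stopper of the green cell (contact force between the fingers and cell_green_clear above 0.5 N or contact force between the fingers and cell_green_stopper above 0.5 N).
It fails at once if the photometer was knocked (contact force between any of the arm, the fingers, cell_green and photometer above 5 N).
It fails at once if the amber or the blue cell was taken out or disturbed (distance of any of cell_amber, cell_blue from where it was at the start of the episode above 0.012 m).
It fails at once if a bystander was shoved (distance of any of beaker_100, waste_flask, lab_timer, marker_black, spatula from where it was at the start of the episode above 0.02 m).
It also fails if it takes over 64 s, if anything falls off the work surface, if the arm or the gripper's body presses on something with over 40 N, if the wrist force passes 120 N, or if a joint passes its speed limit or range.

## Working session

There is one attempt and no reset: what is moved stays moved. The work goes in short steps, each a Python script; the robot and the scene stay as the last script left them, time stands still between calls to the robot, and variables do not carry over. Pictures are saved under pics/ and viewed, at most 13 in all, crops included, and the job is handed in when it is done.

```bash
mkdir -p pics
python3 - <<'E'
from bench import ctrl
import cv2, numpy as np
np.set_printoptions(precision=4,suppress=True)
for n in("scene","top"):
    cv2.imwrite(f"pics/{n}0.png",cv2.resize(ctrl.read_camera(n),None,fx=1.5,fy=1.5,interpolation=cv2.INTER_CUBIC)); print(n,ctrl.camera_params(n))
print(ctrl.current_t(),ctrl.current_eef_rot())
E
```

```text
scene {'fx': 425.43229735454446, 'fy': 425.43229735454446, 'cx': 248.98097978208227, 'cy': 191.04304927156534, 'pose': array([[ 0.5443,  0.4157, -0.7286, -0.5267],
       [-0.8388,  0.2816, -0.466 , -0.748 ],
       [ 0.0115,  0.8648,  0.5019,  0.8185],
       [ 0.    ,  0.    ,  0.    ,  1.    ]])}
top {'fx': 461.6650899631446, 'fy': 461.6650899631446, 'cx': 258.5598399217437, 'cy': 190.8967464132653, 'pose': array([[-0.0163,  0.993 , -0.1168,  0.3686],
       [-0.9996, -0.0187, -0.0193, -0.0682],
       [-0.0213,  0.1164,  0.993 ,  1.4873],
       [ 0.    ,  0.    ,  0.    ,  1.    ]])}
0.1 [[ 0.9468  0.322  -0.0002]
 [ 0.322  -0.9468  0.0011]
 [ 0.0001 -0.0011 -1.    ]]
```

View pics/scene0.png

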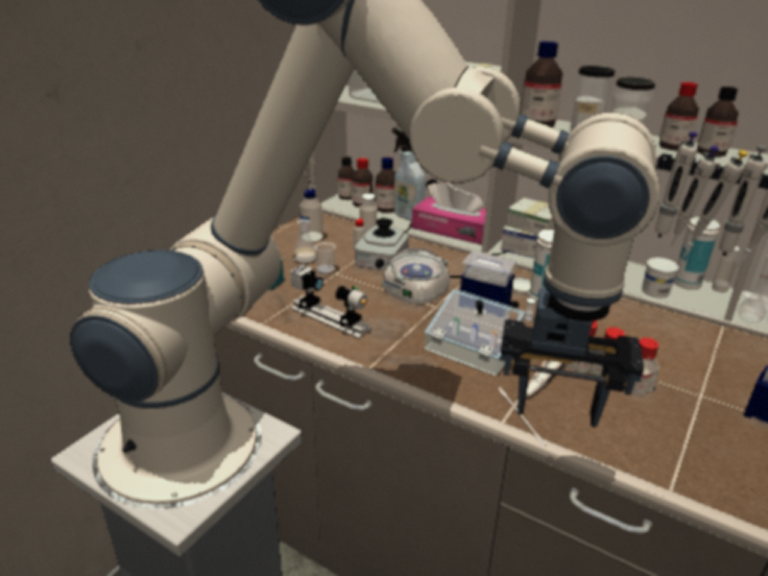

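View pics/top0.png

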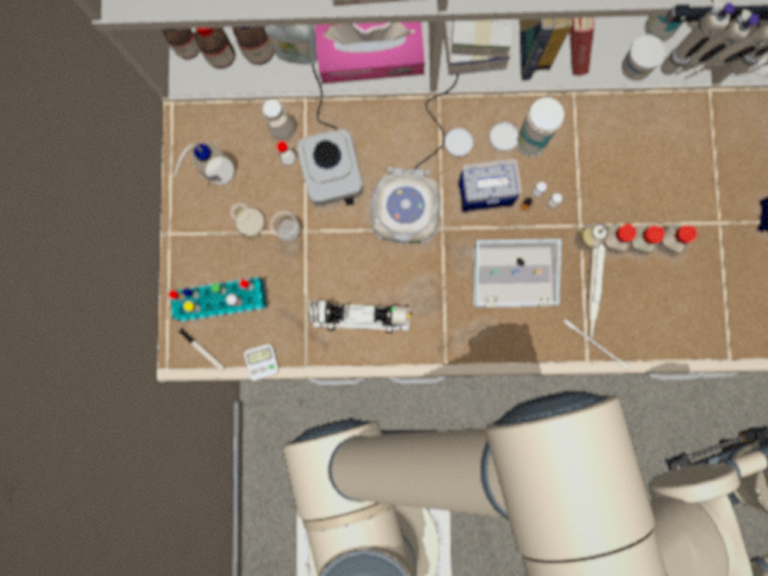

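The scene view shows the box around (475,330) and the photometer around (333,300). The top view (1.5x) shows the box at (517,272) and the photometer at (360,315), with its lamp fins unclear. Next I'll enlarge both.

Run:
```python
from bench import ctrl
import cv2, numpy as np
def stack(n,k=8): 
    return np.mean([ctrl.read_camera(n).astype(float) for _ in range(k)],0).astype(np.uint8)
T=stack("top",4);S=stack("scene",4);cv2.imwrite("pics/Traw.png",T);cv2.imwrite("pics/Sraw.png",S)
def crop(I,u,v,w,h,k):
    c=cv2.resize(I[v:v+h,u:u+w],None,fx=k,fy=k,interpolation=cv2.INTER_CUBIC)
    for i in range(0,w,10):
        cv2.line(c,(i*k,0),(i*k,6 if i%50 else 14),(0,255,255),1)
        if i%20==0: cv2.putText(c,str(u+i),(i*k+2,22),0,.4,(0,255,255),1)
    for i in range(0,h,10):
        cv2.line(c,(0,i*k),(6,i*k),(0,255,255),1)
        if i%20==0: cv2.putText(c,str(v+i),(8,i*k+5),0,.4,(0,255,255),1)
    return c
cv2.imwrite("pics/tb.png",crop(T,308,152,75,60,10)); 
cv2.imwrite("pics/sb.png",crop(S,280,160,75,90,6)[:, :]if 0 else crop(S,278,188,72,62,9))
a=crop(T,200,190,80,36,9);b=crop(S,188,172,70,56,9)
cv2.imwrite("pics/tp.png",np.vstack([a[:250],]) if 0 else a);cv2.imwrite("pics/sp.png",b)
```

```text
(no output)
```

View pics/tb.png

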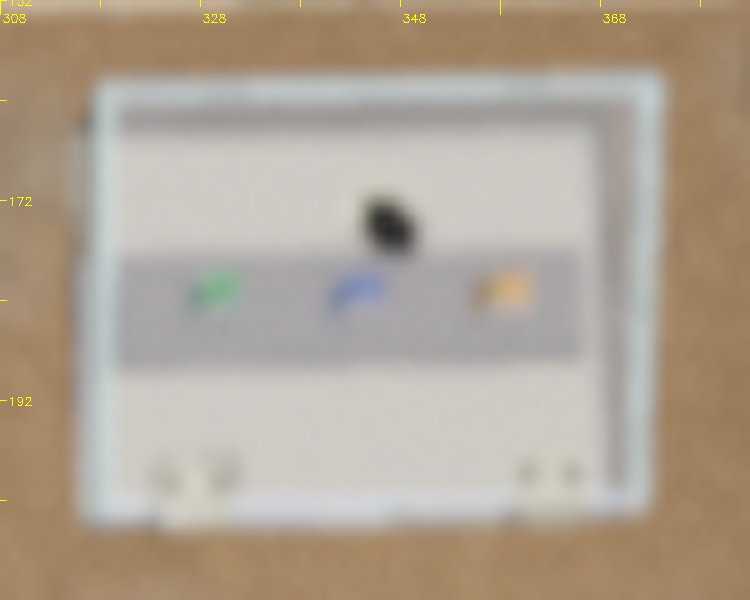

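View pics/sb.png

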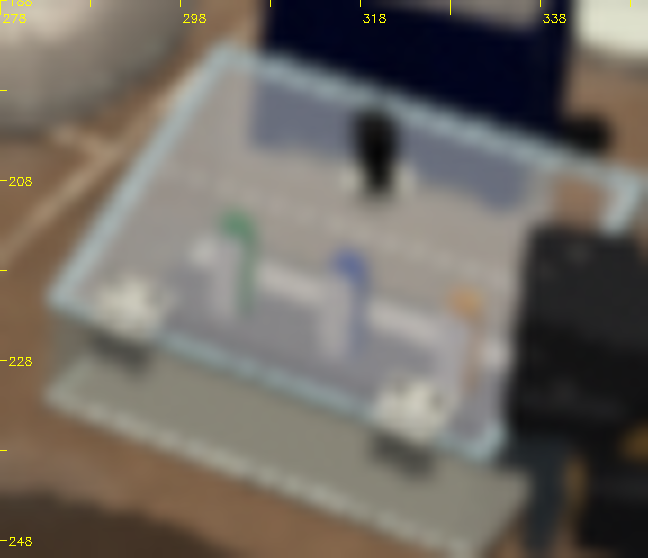

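View pics/tp.png

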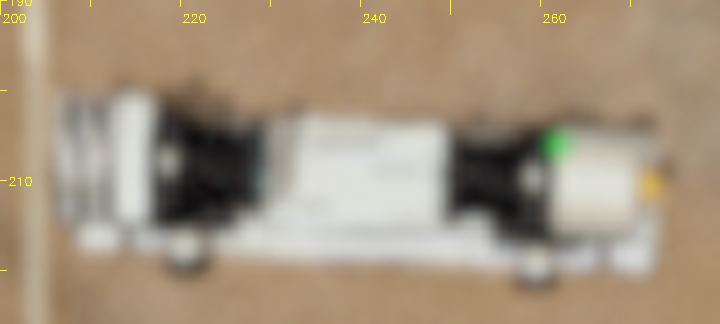

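View pics/sp.png

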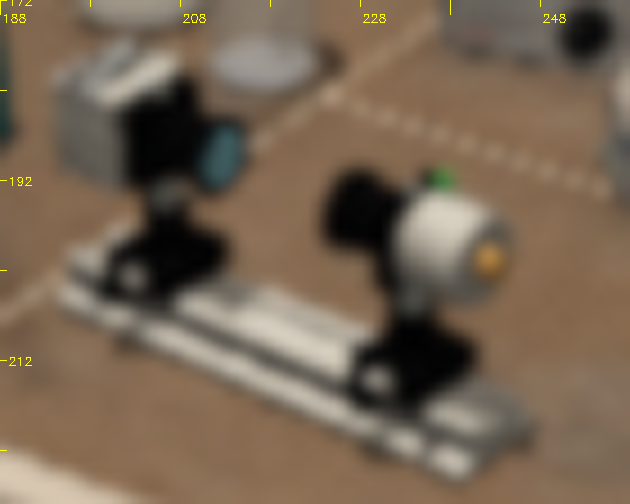

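The top crop shows the stoppers: green at about (330.5,180.8), blue (344.7,180.7) and amber (359,180.7). It also shows the knob end near (347,175) and the block corners. In the scene crop the stoppers are at (304.4,211.9), (316.9,216.7) and (329.9,221.3). The photometer's finned lamp is on the left, so its +y is about world +y. Next I'll fit both poses from these points.

```bash
cat > h.py <<'E'
import numpy as np, cv2
from scipy.optimize import least_squares
from bench import ctrl
np.set_printoptions(precision=4,suppress=True)
P={n:ctrl.camera_params(n) for n in("scene","top")}
def proj(n,X):
    p=P[n];M=np.linalg.inv(p["pose"]);c=M[:3,:3]@X+M[:3,3]
    return np.array([p["fx"]*c[0]/-c[2]+p["cx"],p["fy"]*-c[1]/-c[2]+p["cy"]])
def tri(us,ut,x0=(.5,-.1,.05)):
    return least_squares(lambda X:np.r_[proj("scene",X)-us,proj("top",X)-ut],x0)
def Rz(a): return np.array([[np.cos(a),-np.sin(a),0],[np.sin(a),np.cos(a),0],[0,0,1]])
def fit(obs,x0):
    f=lambda s:np.concatenate([proj(n,np.r_[s[0],s[1],s[2]]+Rz(s[3])@(np.array(m)/1e3))-uv for n,uv,m in obs])
    r=least_squares(f,x0,loss="soft_l1"); return r.x,f(r.x).reshape(-1,2)
E
cat > fit.py <<'E'
from h import *
tb=lambda x,y:(308+x/10-.45,152+y/10-.45); sb=lambda x,y:(278+x/9-.45,188+y/9-.45)
tp=lambda x,y:(200+x/9-.45,190+y/9-.45); sp=lambda x,y:(188+x/9-.45,172+y/9-.45)
for k,a,b in (("green",(238,213),(228,288)),("blue",(350,255),(367,287)),("amber",(467,297),(512,287))):
    r=tri(sb(*a),tb(*b),(.5,-.3,.05));print(k,r.x,r.fun)
O=[("top",tb(228,288),(4,45,60)),("top",tb(367,287),(4,0,60)),("top",tb(512,287),(4,-45,60)),
("scene",sb(238,213),(4,45,60)),("scene",sb(350,255),(4,0,60)),("scene",sb(467,297),(4,-45,60)),
("top",tb(118,257),(22,75,22)),("top",tb(118,367),(-14,75,22)),("top",tb(580,360),(-14,-75,22)),("top",tb(580,252),(22,-75,22)),
("top",tb(100,75),(65,85,92)),("top",tb(665,72),(65,-85,92)),("top",tb(648,515),(-64,-85,46)),
("scene",sb(228,45),(65,85,92)),("scene",sb(645,178),(65,-85,92)),("scene",sb(52,300),(-64,85,46)),("scene",sb(490,458),(-64,-85,46)),("scene",sb(48,400),(-64,85,0)),
("top",tb(392,230),(15.6,0,112.8)),("scene",sb(373,115),(15.6,0,112.8))]
s,res=fit(O,[.5,-.3,0,0]);print("box",s);print(np.c_[res])
Q=[("top",tp(266,175),(0,30,85)),("top",tp(450,175),(0,-30,85)),("scene",sp(222,157),(0,30,85)),("scene",sp(350,208),(0,-30,85)),
("top",tp(78,250),(-30,105,15)),("top",tp(655,275),(-30,-105,15)),("scene",sp(460,478),(-30,-105,3)),("scene",sp(58,297),(-30,105,3))]
s,res=fit(Q,[.5,.05,0,0]);print("phot",s);print(res)
s,res=fit(Q[:4],[.5,.05,0,0]);print("tubes",s);print(res)
E
python3 fit.py
```

```text
green [ 0.5656 -0.2649  0.0592] [-0.193   0.0258  0.1542 -0.0994]
blue [ 0.5658 -0.3091  0.0569] [-0.4471  0.0664  0.3658 -0.2295]
amber [ 0.5653 -0.3546  0.056 ] [-0.5738  0.0939  0.4813 -0.2933]
box [ 0.5607 -0.3096 -0.0023 -0.0103]
[[-0.0092  0.1093]
 [ 0.5826  0.0796]
 [ 0.5931 -0.0502]
 [-0.3758  0.4394]
 [-0.4304  0.0524]
 [-0.6525 -0.2006]
 [-0.1142 -0.6249]
 [ 0.1268 -0.4743]
 [ 1.0912 -0.1812]
 [ 0.7157 -0.5538]
 [ 0.6082  0.3607]
 [-0.1504  0.1098]
 [-0.3366 -0.7775]
 [-0.8114 -0.4288]
 [-0.0146 -0.0439]
 [-0.7122 -0.0154]
 [-0.904   0.1934]
 [-0.9819  0.4501]
 [ 0.8619 -0.4912]
 [ 0.0953  0.1941]]
phot [ 0.4823  0.0179 -0.0015 -0.0607]
[[ 0.6612 -1.4507]
 [-0.1676 -0.6138]
 [ 0.5057 -0.4325]
 [-0.2833 -0.7433]
 [-0.4767  0.3214]
 [ 0.9961  0.3831]
 [-0.413   0.8269]
 [-1.8165  0.7054]]
tubes [ 0.4797  0.0179 -0.0026 -0.0202]
[[ 0.687  -0.1828]
 [-0.1297 -0.139 ]
 [-0.1594  0.2876]
 [-0.5009 -0.2929]]
```

Both fits agree with the given sizes: stopper height is 56–59 mm against 60, and residuals are under about 1 px. I'll check IK for the whole plan before moving.

```bash
cat >> h.py <<'E'
BX=np.array([.5607,-.3093,0]); BY=-.0103; PH=np.array([.4810,.0179,0]); PY=-.035
B=lambda p:BX+Rz(BY)@(np.array(p)/1e3)
def tool(alpha):  # finger axis leaning by alpha towards robot, closing along box y
    z=np.array([np.sin(alpha),0,-np.cos(alpha)]);y=np.array([0,-1.,0]);x=np.cross(y,z)
    return Rz(BY)@np.c_[x,y,z]
def knob(th,alpha,d=12,back=0):
    f=.33+th;a=tool(alpha)
    p=B((-62+95*np.cos(f)-28*np.sin(f),0,46+95*np.sin(f)+28*np.cos(f)))
    return p+a[:,2]*(d-back)/1e3,a
def cellR(yaw,s=1):
    y=np.array([s,0,0.]);z=np.array([0,0,-1.]);return Rz(yaw)@np.c_[np.cross(y,z),y,z]
SW=[(t,t/1.82*1.0) for t in np.linspace(0,1.82,9)]
E
python3 - <<'E'
from h import *
for b in (100,0): print("above",knob(0,0,back=b)[0],ctrl.ik(*knob(0,0,back=b)))
for t,a in SW[1:]: print(t,a,knob(t,a)[0],ctrl.ik(*knob(t,a)))
print("back",ctrl.ik(*knob(1.84,1,back=70)))
for s in(1,-1):
    print(s)
    for p,yaw in ((B((4,45,150)),BY),(B((4,45,26)),BY),(B((-195,45,230)),BY),(B((-195,45,130)),BY),(B((-50,45,130)),BY),(PH+[0,0,.088],PY),(PH+[0,0,.25],PY)):
        print(p,ctrl.ik(p,cellR(yaw,s)))
E
```

```text
above [ 0.5795 -0.3095  0.1913] [-33.3104  32.0533  73.8104  -0.      74.1363  57.2798]
above [ 0.5795 -0.3095  0.0913] [-33.3104  38.0803  79.4915  -0.      62.4281  57.2798]
0.2275 0.125 [ 0.566  -0.3094  0.1081] [-36.2528  33.6599  86.5521   5.1502  54.069   51.5221]
0.455 0.25 [ 0.5491 -0.3092  0.1213] [-39.8854  29.8774  93.7516  12.6043  45.8916  42.7425]
0.6825 0.375 [ 0.5297 -0.309   0.1302] [-44.3069  27.0495 100.9892  23.955   38.5677  29.1834]
0.91 0.5 [ 0.5088 -0.3088  0.1344] [-49.5805  25.5937 108.143   40.9722  33.4867   8.8223]
1.1375 0.625 [ 0.4877 -0.3085  0.1336] [-55.6809  26.0408 115.0498  62.591   32.7169 -17.6407]
1.365 0.75 [ 0.4673 -0.3083  0.128 ] [-62.4267  28.9902 121.4721  82.3413  37.3257 -44.2091]
1.5925 0.875 [ 0.4489 -0.3081  0.1178] [-69.433   34.9249 127.0487  95.1941  45.952  -66.3267]
1.82 1.0 [ 0.4334 -0.308   0.1037] [-76.1385  43.7939 131.2485 101.2797  56.1908 -84.2196]
back [-86.8449  37.7452 133.3926  88.0268  57.1583 -79.457 ]
1
[ 0.5652 -0.2643  0.15  ] [-30.5483  31.8644  81.523   -0.      66.6125 -29.9582]
[ 0.5652 -0.2643  0.026 ] [-30.
[... 217 characters left out ...]
0.5112 -0.2638  0.13  ] [-33.2433  29.7264  89.8355  -0.      60.4381 -32.6531]
[0.481  0.0179 0.088 ] [ -4.9816  27.2737 105.1613  -0.      47.565   -2.9762]
[0.481  0.0179 0.25  ] [-4.9816 14.4682 93.6879 -0.     71.8439 -2.9762]
-1
[ 0.5652 -0.2643  0.15  ] [-30.5483  31.8644  81.523   -0.      66.6125 150.0418]
[ 0.5652 -0.2643  0.026 ] [-30.5483  40.8566  87.0837  -0.      52.0596 150.0418]
[ 0.3662 -0.2623  0.23  ] [-43.2181  13.1413  99.1889  -0.      67.6698 137.3721]
[ 0.3662 -0.2623  0.13  ] [-43.2181  21.2954 106.8098  -0.      51.8949 137.3721]
[ 0.5112 -0.2638  0.13  ] [-33.2433  29.7264  89.8355  -0.      60.4381 147.3469]
[0.481  0.0179 0.088 ] None
[0.481  0.0179 0.25  ] None
```

Run:
```python
from h import *
ctrl.goto(*knob(0,0,back=100))
hit=ctrl.move_l(knob(0,0)[0],vel=.12,contact_N=8); print("contact",hit,ctrl.current_tool_pos())
if not hit:
    ctrl.command_gripper(0.0); w=ctrl.current_grip_width()*91
    print("width",w,ctrl.current_grasp_force(),ctrl.current_contact_force(),ctrl.current_t())
    if 12<w<20:
        for t,a in SW[1:]:
            p,R=knob(t,a); ctrl.move_l(p,vel=.07,ori=R)
            f=ctrl.current_contact_force();print(t,f,ctrl.current_grip_width()*91,ctrl.current_t())
            if np.linalg.norm(f)>50:break
cv2.imwrite("pics/a.png",np.vstack([ctrl.read_camera("scene")[120:300,150:450],ctrl.read_camera("top")[110:260,150:450]]).repeat(2,0)[:,:].repeat(2,1)[:660] if 0 else np.hstack([cv2.resize(ctrl.read_camera("scene")[130:280,230:400],None,fx=2.3,fy=2.3,interpolation=2),cv2.resize(ctrl.read_camera("top")[110:260,260:430],None,fx=2.3,fy=2.3,interpolation=2)]))
```

```text
contact False [ 0.5799 -0.3098  0.092 ]
width 14.819678514367334 30.00035886419937 [0.4486 5.3019 1.5344] 4.3583
0.2275 [ 2.8041  6.1848 -0.3649] 15.189516399796391 4.8167
0.455 [3.6425 6.4916 1.715 ] 15.337988655825065 5.275
0.6825 [3.3973 6.7212 4.7998] 15.054461283845278 5.7333
0.91 [3.0393 4.839  6.9731] 14.987956867346544 6.2083
1.1375 [-0.5694  3.7301 11.2347] 14.8701368780935 6.75
1.365 [-5.9164  3.1366 16.4755] 14.87942918321386 7.3083
1.5925 [-11.3229   1.4816  18.166 ] 15.174487229332353 7.8083
1.82 [-17.3773  -0.1505  15.8487] 14.793837788163156 8.2583
```

View pics/a.png

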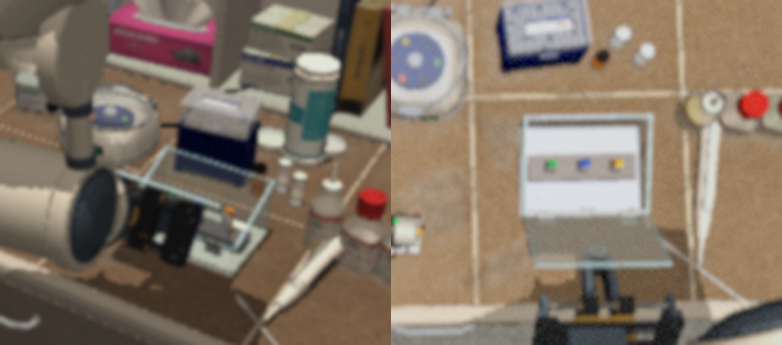

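The door is fully down and the three cells are visible from above. I'll release, retract and go to the hover above the green cell, re-measuring it on the way.

Run:
```python
from h import *
ctrl.command_gripper(0.6)
p,R=knob(1.82,1.0,back=90); ctrl.move_l(p,vel=.15)
print(ctrl.current_tool_pos(),ctrl.current_contact_force())
ctrl.goto(B((-215,45,260)),cellR(BY)); ctrl.command_gripper(0.4)
S=ctrl.read_camera("scene");T=ctrl.read_camera("top")
cv2.imwrite("pics/b.png",np.hstack([cv2.resize(S[190:250,270:350],None,fx=5,fy=5,interpolation=2),cv2.resize(T[150:210,308:388],None,fx=5,fy=5,interpolation=2)]))
print(ctrl.current_t())
for n,I in(("s",S),("t",T)):
    h=cv2.cvtColor(I,cv2.COLOR_BGR2HSV)
    for k,l,u in(("green",(50,70,60),(80,255,255)),("blue",(105,80,90),(125,255,255)),("amber",(12,110,130),(25,255,255))):
        m=cv2.inRange(h,l,u); mm=np.zeros_like(m)
        (x,y,w,hh)=(285,195,60,50) if n=="s" else (318,165,50,25)
        mm[y:y+hh,x:x+w]=m[y:y+hh,x:x+w]; v,u_=np.nonzero(mm)
        if len(v): print(n,k,len(v),u_.mean(),v.mean(),u_.min(),u_.max(),v.min(),v.max())
for y in (45,0,-45): print(proj("scene",B((4,y,60))),proj("top",B((4,y,60))))
```

```text
[ 0.3578 -0.3074  0.1522] [ 0.7772 -0.4518 -0.3358]
11.8167
s green 5 303.8 211.6 303 305 211 212
s blue 2 316.5 216.0 316 317 216 216
s amber 16 329.0625 220.6875 327 331 219 222
t green 9 329.6666666666667 180.88888888888889 328 331 180 182
t blue 9 343.55555555555554 180.33333333333334 342 345 179 181
t amber 11 358.27272727272725 180.27272727272728 356 360 179 181
[303.5928 211.0456] [330.3481 180.3626]
[315.9912 215.3193] [344.863  180.2332]
[328.7783 219.7269] [359.3965 180.1037]
```

View pics/b.png

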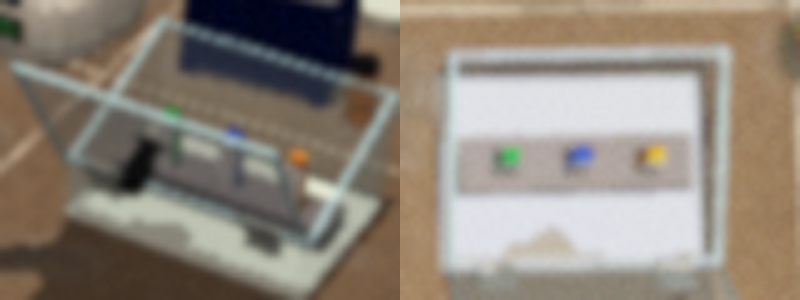

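Stopper pixels agree with the fit to within about 1 px (2 mm). That is well inside the pad width, and I'll shift y by +1.5 mm. Now I'll grasp and lift.

Run:
```python
from h import *
d=np.array([0,.0015,0])
ctrl.move_l(B((4,45,260))+d,vel=.25)
ctrl.move_l(B((4,45,80))+d,vel=.2)
hit=ctrl.move_l(B((4,45,27))+d,vel=.07,contact_N=5);print("hit",hit,ctrl.current_tool_pos(),ctrl.current_contact_force())
if not hit:
    ctrl.command_gripper(0.0);w=ctrl.current_grip_width()*91
    print("w",w,ctrl.current_grasp_force(),ctrl.current_contact_force())
    if w>9:
        ctrl.move_l(B((4,45,70))+d,vel=.06);print(ctrl.current_contact_force(),ctrl.current_grip_width()*91)
        ctrl.move_l(B((4,45,260))+d,vel=.2)
        print(ctrl.current_contact_force(),ctrl.current_grip_width()*91,ctrl.current_grasp_force(),ctrl.current_t())
```

```text
hit False [ 0.5654 -0.263   0.0273] [0.0161 0.1182 0.7322]
w 12.46669628421671 30.00036120414734 [ 1.0939 -0.3408  1.8918]
[ 0.071   0.4506 -1.1458] 12.305183169190872
[-0.3614 -0.323  -0.2749] 11.83019713846521 29.999954402446747 17.2583
```

Run:
```python
from h import *
ctrl.move_l(B((-200,45,260)),vel=.25); ctrl.move_l(B((-200,45,135)),vel=.2)
hit=ctrl.move_l(B((-60,45,135)),vel=.08,contact_N=15)
print(hit,ctrl.current_tool_pos(),B((-60,45,135)),ctrl.current_contact_force())
if not hit: ctrl.move_l(B((-45,45,140)),vel=.06)
ctrl.sleep(1.5)
print(ctrl.current_contact_force(),ctrl.current_grip_width()*91,ctrl.current_t())
S=ctrl.read_camera("scene");T=ctrl.read_camera("top")
cv2.imwrite("pics/c.png",np.hstack([cv2.resize(S[130:270,230:370],None,fx=2.8,fy=2.8,interpolation=2),cv2.resize(T[110:250,280:420],None,fx=2.8,fy=2.8,interpolation=2)]))
```

```text
False [ 0.5009 -0.2637  0.135 ] [ 0.5012 -0.2637  0.135 ] [-0.033  -0.0123 -1.2217]
[-0.0038  0.1109  0.2839] 12.29933733875437 22.8167
```

View pics/c.png

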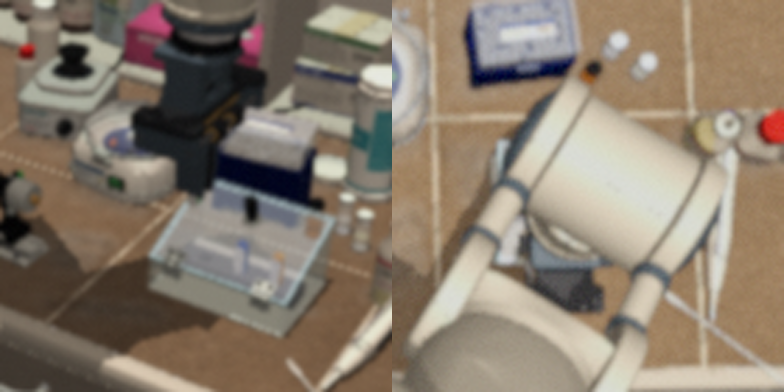

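The door is shut with the cell in hand. Now I'll refine the photometer axis from edge profiles in the averaged raw images.

Run:
```python
from h import *
T=cv2.imread("pics/Traw.png").astype(int).min(2);S=cv2.imread("pics/Sraw.png").astype(int)
print("rows 200..222 (cols)")
print("     ",*range(218,230),"|",*range(248,260))
for v in range(199,222): print(v,T[v,218:230],T[v,248:260])
print("row 208-211 mean cols 222..256",T[207:211,222:257].mean(0).astype(int))
c=cv2.resize(S[178:204,205:236].astype(np.uint8),None,fx=24,fy=24,interpolation=cv2.INTER_CUBIC)
for i in range(0,31,2): cv2.putText(c,str(205+i),(i*24,12),0,.4,(0,255,255),1);cv2.line(c,(i*24+12,14),(i*24+12,20),(0,255,255),1)
for i in range(0,26,2): cv2.putText(c,str(178+i),(0,i*24+16),0,.4,(0,255,255),1)
cv2.imwrite("pics/d.png",c[:600])
```

```text
rows 200..222 (cols)
      218 219 220 221 222 223 224 225 226 227 228 229 | 248 249 250 251 252 253 254 255 256 257 258 259
199 [ 95  94  88  84  90 103 110 114 117 120 120 118] [116 115 116 114 114 116 117 123 124 120 115 111]
200 [ 77  76  76  77  82  91  97 103 114 118 118 116] [119 116 119 116 113 114 115 122 119 119 111 110]
201 [ 67  58  62  68  77  80  81  92 107 114 112 108] [116 116 114 113 110 109 113 117 117 113 112 113]
202 [ 60  51  50  60  69  73  74  82  99 101  97 100] [114 112 109 105  99 100 108 113 110 106 105 107]
203 [ 56  45  39  41  53  61  65  78  93  91  84 101] [141 119 100  95  92  93 100 102 100  91  86  84]
204 [ 53  47  30  24  32  42  46  58  74  72  73 103] [179 141  96  87  93  97 101  97  91  74  61  56]
205 [ 61  55  33  14  20  27  22  35  46  50  65 105] [198 152  91  70  78  83  83  80  68  56  40  45]
206 [103  81  48  27  26  24  21  23  28  44  60 105] [198 149  79  47  49  50  48  51  41  34  36  48]
207 [137 111  60  37  34  28  28  28  30  42  62 105] [193 144  73  39  30  29  26  21  20  30  53  69]
208 [135 110  57  36  36  35  32  32  3
[... 890 characters left out ...]
5  72]
217 [159 172 185 168 132 138 165 180 187 195 198 198] [213 215 213 210 209 207 189 162 147 133 124 128]
218 [128 147 160 142 108 113 139 155 158 163 166 169] [197 201 201 198 201 206 199 190 180 168 165 174]
219 [ 99 102 109  92  78  93 117 125 129 130 131 134] [160 164 167 164 170 179 181 178 171 163 172 186]
220 [100  91  85  80  85 100 111 115 116 113 116 115] [123 126 126 126 128 135 140 141 135 127 143 158]
221 [117 109 103 100 103 109 113 112 109 113 112 114] [108 108 109 107 109 113 115 112 103  92  98 108]
row 208-211 mean cols 222..256 [ 30  30  32  30  33  47  73 117 140 152 175 202 213 215 216 217 218 218
 217 214 213 213 213 213 214 208 185 133  68  41  36  34  31  29  27]
```

View pics/d.png

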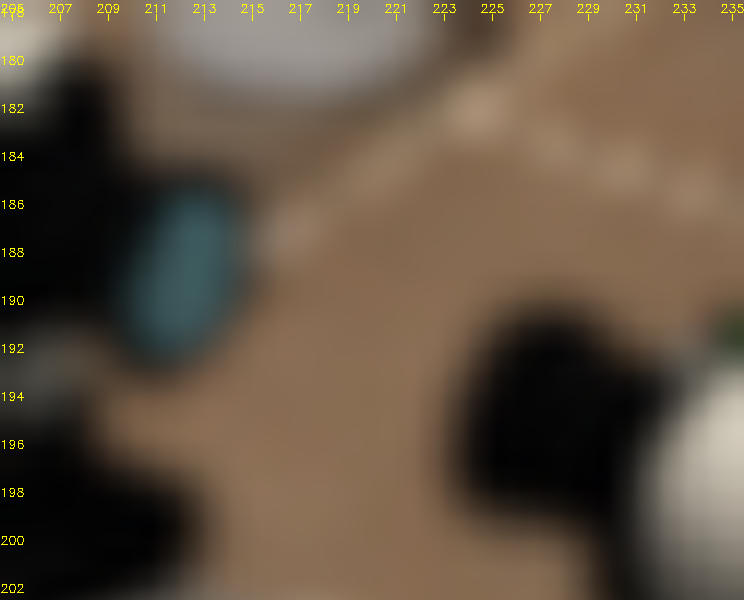

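Run:
```python
from h import *
T=cv2.imread("pics/Traw.png").astype(float).min(2)
# rail/plate edges sub-pixel over gap columns
up=[];lo=[];cs=range(231,247)
for c in cs:
    p=T[:,c]; g=np.diff(p)
    i=199+np.argmax(g[199:207]);j=215+np.argmin(g[215:222])
    f=lambda k,g:k+.5+(g[k+1]-g[k-1])/(2*(2*g[k]-g[k+1]-g[k-1]))
    up.append(f(i,g));lo.append(f(j,-g) if 0 else f(j,g))
for e in(up,lo): print(np.round(e,1),np.polyfit(cs,e,1))
for yaw in (0,-.02,-.04):
    a=[proj("top",np.array([.48,.018,.02])+Rz(yaw)@np.array([x,y,0])) for x in(0,) for y in(.03,-.03)]
    print(yaw,(a[1]-a[0])[1]/(a[1]-a[0])[0])
Q=[("top",(228.6,208.6),(0,30,85)),("top",(249.4,209.1),(0,-30,85)),("scene",(212.3,189),(0,30,85)),("scene",(226.35,194.7),(0,-30,85))]
print(fit(Q,[.5,.05,0,0]))
for x in(-30,30):
  for z in(0,21): print(x,z,proj("top",np.array([.4797+x/1e3,.0179,z/1e3])))
```

```text
[202.7 202.6 202.5 202.4 202.4 202.5 202.6 202.6 202.6 202.6 203.  203.2
 203.3 203.4 203.4 203.4] [  0.0692 186.322 ]
[218.5 218.5 218.5 218.5 218.5 218.5 218.5 218.5 218.5 218.6 218.6 218.6
 218.5 218.6 218.6 218.7] [  0.0078 216.7015]
0 -0.017910147766062312
-0.02 0.0020725530435835478
-0.04 0.022061776747518837
(array([ 0.4803,  0.0186, -0.0032, -0.0412]), array([[ 0.9829, -0.1606],
       [-0.2065, -0.2068],
       [-0.1838,  0.2287],
       [-0.5909, -0.2391]]))
-30 0 [241.304  220.1066]
-30 21 [240.9177 219.7525]
30 0 [241.0824 201.5701]
30 21 [240.6948 200.9555]
```

The rail centre and the tubes agree: photometer x≈0.480, y≈0.018, yaw≈-0.03. I'll move over it and look before descending.

```bash
sed -i 's/^\(BX=.*\) PH=.*/\1 PH=np.array([.4800,.0183,0]); PY=-.03/' h.py
python3 - <<'E'
from h import *
ctrl.move_l(B((-45,45,260)),vel=.2)
ctrl.move_l(PH+[0,0,.26],vel=.2,ori=cellR(PY))
ctrl.move_l(PH+[0,0,.150],vel=.15); 
hit=ctrl.move_l(PH+[0,0,.089],vel=.04,contact_N=3) 
print(hit,ctrl.current_tool_pos(),ctrl.current_contact_force(),ctrl.current_grip_width()*91,ctrl.current_t())
S=np.mean([ctrl.read_camera("scene").astype(float) for _ in range(4)],0).astype(np.uint8)
c=cv2.resize(S[165:215,195:255],None,fx=12,fy=12,interpolation=2)
for h in(14,45):  # predicted cell axis points
    u,v=proj("scene",PH+[0,0,.071+h/1e3]);cv2.circle(c,(int((u-195+.5)*12),int((v-165+.5)*12)),4,(0,0,255),-1)
cv2.imwrite("pics/e.png",c)
E
```

```text
False [0.4801 0.0183 0.0892] [ 0.3732  0.1489 -0.7541] 12.017068922589132 27.8
```

View pics/e.png

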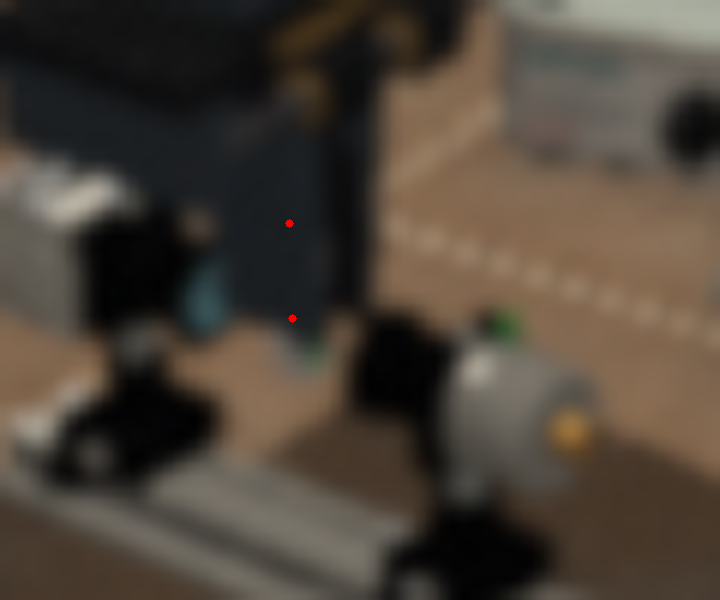

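The cell hangs between the tubes. Its window sits at about (302,327) in the crop, and the beam line there is at row 330, so the offset is about 1 mm. There is no contact, so I'll hand the job in.

Run:
```python
from bench import ctrl
ctrl.sleep(.7); print(ctrl.current_dq(),ctrl.current_grasp_force(),ctrl.current_contact_force()); print(ctrl.sign_off(),ctrl.current_t())
```

```text
[ 0.05519829  0.05316821 -0.10557925 -0.09647808  0.03173752 -0.01241629] 29.99992311000824 [ 0.79533927  0.24145361 -0.20556238]
the job is handed in; nothing more can be done
the job is handed in; nothing more can be done
```

I pulled the door down, lifted the green cell out by its frosted faces, pushed the door shut, and handed the job in with the cell held still in the light path, about 1 mm off the beam by the images; the verdict was not shown.

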